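# Pack seven clay pot lids in one layer in the round tin

## Task

Fill the round tin with all seven clay pot lids in one flat layer, one in the middle and six around it, none riding on another or on the rim, so that they can be carried to the kiln. Four are in it already but spread out too widely; the other three stand on the bench beside it. The clay chips, so ease the lids in and never force one down, and leave the other things on the bench where they are.

Things in the scene. Friction and masses are not known exactly. Their poses are not given: they have to be found in the camera images.
- round_tin: shallow round tin, open above, it does not shift: inside 190 mm across with upright walls, floor 3 mm above the bench, rim 24 mm above the bench and 201 mm across. Seven lids fill it with 2 mm to spare on the radius: one in the middle, the centres of the other six some 63 mm from the tin's. Origin: centre of its underside, at bench height; z up. 
- lid_a: clay pot lid, one of seven alike: flat-bottomed disc 62 mm across, 16 mm thick, edges rounded over some 4 mm above and below, straight upright knob 19 mm across in the middle, 46 mm tall over all, about 0.09 kg. Origin: centre of the underside; z up along the knob. It starts loose and flat in the tin, up to 10 mm off the wall, one of four about a quarter turn apart, the middle empty; it slides, but dry clay binds when wedged (friction about 0.6)
- lid_b: clay pot lid, one of seven alike: flat-bottomed disc 62 mm across, 16 mm thick, edges rounded over some 4 mm above and below, straight upright knob 19 mm across in the middle, 46 mm tall over all, about 0.09 kg. Origin: centre of the underside; z up along the knob. It starts loose and flat in the tin, up to 10 mm off the wall, one of four about a quarter turn apart, the middle empty; it slides, but dry clay binds when wedged (friction about 0.6)
- lid_c: clay pot lid, one of seven alike: flat-bottomed disc 62 mm across, 16 mm thick, edges rounded over some 4 mm above and below, straight upright knob 19 mm across in the middle, 46 mm tall over all, about 0.09 kg. Origin: centre of the underside; z up along the knob. It starts loose and flat in the tin, up to 10 mm off the wall, one of four about a quarter turn apart, the middle empty; it slides, but dry clay binds when wedged (friction about 0.6)
- lid_d: clay pot lid, one of seven alike: flat-bottomed disc 62 mm across, 16 mm thick, edges rounded over some 4 mm above and below, straight upright knob 19 mm across in the middle, 46 mm tall over all, about 0.09 kg. Origin: centre of the underside; z up along the knob. It starts loose and flat in the tin, up to 10 mm off the wall, one of four about a quarter turn apart, the middle empty; it slides, but dry clay binds when wedged (friction about 0.6)
- lid_e: clay pot lid, one of seven alike: flat-bottomed disc 62 mm across, 16 mm thick, edges rounded over some 4 mm above and below, straight upright knob 19 mm across in the middle, 46 mm tall over all, about 0.09 kg. Origin: centre of the underside; z up along the knob. At the start it stands on the bench to the left of the tin, one of three there
- lid_f: clay pot lid, one of seven alike: flat-bottomed disc 62 mm across, 16 mm thick, edges rounded over some 4 mm above and below, straight upright knob 19 mm across in the middle, 46 mm tall over all, about 0.09 kg. Origin: centre of the underside; z up along the knob. At the start it stands on the bench to the left of the tin, one of three there
- lid_g: clay pot lid, one of seven alike: flat-bottomed disc 62 mm across, 16 mm thick, edges rounded over some 4 mm above and below, straight upright knob 19 mm across in the middle, 46 mm tall over all, about 0.09 kg. Origin: centre of the underside; z up along the knob. At the start it stands on the bench to the left of the tin, one of three there
- tape_small: roll of pale paper tape, 57 mm across, 19 mm high, lying flat at the back, left of the tin; a bystander, loose, to be left where it is. Origin: centre of its underside
- jar: closed glass jar with a black screw lid, 51 mm across, 63 mm tall, at the back, just left of the tin; a bystander, loose, to be left where it is. Origin: centre of its underside
- clay_block: dark block of dried clay, 73 x 97 x 67 mm, to the right; a bystander, loose, to be left where it is. Origin: centre of its underside
- rib: flat oval wooden rib, 89 x 38 x 8 mm, far left; a bystander, loose, to be left where it is. Origin: centre of its underside
- flat_block: flat red-brown wood block, 85 x 50 x 18 mm, near right; a bystander, loose, to be left where it is. Origin: centre of its underside
- round_stone: smooth red-brown stone, 44 x 34 x 26 mm, near right; a bystander, loose, to be left where it is. Origin: centre of its underside

How it is judged (in metres and radians):
At the end, for the whole second after the job is handed in: All seven lids lie inside the tin (centres within 69 mm of its centre), flat on its floor (undersides within 2.5 mm of the floor, tilted less than 0.06 rad) and at rest (horizontal distance between each of lid_a, lid_b, lid_c, lid_d, lid_e, lid_f, lid_g and round_tin below 0.069 m and z of each of lid_a, lid_b, lid_c, lid_d, lid_e, lid_f, lid_g in the frame of round_tin below 0.0055 m and angle between each of lid_a, lid_b, lid_c, lid_d, lid_e, lid_f, lid_g's own z axis and vertical below 0.06 rad and linear speed of each of lid_a, lid_b, lid_c, lid_d, lid_e, lid_f, lid_g below 0.02 m/s); the robot touches nothing.
It fails at once if one of the lids that lay in the tin is pressed against it with more than 40 N, or one of the other three with more than 60 N (the clay chips) (contact force between any of lid_a, lid_b, lid_c, lid_d and round_tin above 40 N or contact force between any of lid_e, lid_f, lid_g and round_tin above 60 N).
It fails at once if a bystander is shifted by more than 30 mm (distance of any of tape_small, jar, clay_block, rib, flat_block, round_stone from where it was at the start of the episode above 0.03 m).
It also fails if it takes over 72 s, if anything falls off the work surface, if the arm or the gripper's body presses on something with over 40 N, if the wrist force passes 120 N, or if a joint passes its speed limit or range.

## Robot

A 6-joint arm with a two-finger parallel gripper is mounted at the origin on a cart in front of the work surface, level with it; the furniture and walls round the work are solid. World frame = base frame: x ahead of the robot, y to its left, z up, the work surface at z = 0. Lengths are in mm, angles in degrees, forces in N, time in s.
With the tool pointing down it reaches from about 250 to 850 mm from the base axis. Payload 12.5 kg.
Tool frame: the origin (TCP) lies at the very end of the fingers, on their centre line; the grasp point (between the pads) lies 19 mm behind it; z points along the fingers, y is the line along which they close (so a half turn about z gives the same grasp; the last joint's range is limited). The gripper opens to 93 mm and grips with 3 to 60 N. Pads are 15 mm wide; open, the fingers measure 128 mm over their backs; the gripper's body (75 mm by 188 mm) begins 65 mm behind the grasp point.
Start: joints at [71.815, 20.094, 94.641, -0, 65.266, -4.847], TCP at [126.855, 535.156, 218.633] pointing down, gripper open.
Joint ranges: [-157.81, 157.81], [-45, 120.19], [0.68, 151.7], [-89.99, 269.99], [4.06, 180], [-164.3, 164.3]. Speed limits (degrees/s): [127.2, 127.2, 159.86, 180, 180, 180].

## Interface

Orientations are given as a 3x3 rotation matrix whose columns are the frame's x, y, z axes.
In Python, from workcell import env, set_gripper, planner, cams, finder gives the robot as it stands. Calls block until the motion is done:
- env.move_to(position, orientation): joint-space move of the TCP to a pose.
- env.servo_line(position, ori=None, v=150, threshold=None): straight line of the TCP; ori=None keeps the orientation; v is the mean speed in mm/s. With threshold (N) it stops when the force on the tool has changed by that much, and returns True; else False.
- env.move_j(angles): joint-space move.
- set_gripper(opening, newtons=None): opening from 0.0 (shut) to 1.0 (fully open); newtons is the grip in N (None keeps the last); returns when the fingers have stopped.
- env.hold(seconds).
- planner.solve_ik(position, orientation): joint angles nearest the present ones, or None.
- cams.capture(name): name is "scene" or "top" or "wrist"; returns a dict with "pixels" (420x560x3 uint8, red, green, blue), "depth" (420x560 float32, mm along the optical axis (not along the pixel's ray), 0 where there is no reading), "camera_matrix" (3x3 intrinsics, pixels), "rvec" (rotation vector, rad) and "tvec" (3), from world to camera coordinates, as OpenCV has them; the wrist camera has in their place "tool_from_camera" (4x4, takes a point from camera to tool coordinates, whose origin is the TCP and whose axes are the flange's). Camera axes: x right, y down, z forward; pixel columns grow to the right and rows downward; lengths in mm; the calibration is good to about 2 mm. A picture is of the moment at which its call begins: read the wrist's pose just before it.
A pose or a line that the arm cannot do raises env.PlanningError and nothing moves.
- env.hand_in(): hands the job in; it is judged then, once.
Trained networks look in the newest picture that a camera, given by its name, has taken for a name from the list of things; names that differ only in an ending like _2 or _b are one class to them, and where a whole thing is asked for, a point or a joint stands for the part that bears it (a point fixed in the world has none). Each returns a list of dicts, best first, with "confidence" (0 to 1); they miss things now and then, are a little off and sometimes report something else, mostly with a low value. They report only what shows in the picture. A call takes as long as a camera call.
- finder.search_frame(camera, thing): "position" ([x, y, z] in mm, in world coordinates, good to about 4 mm: the middle of the surface that is visible of it).
- finder.outline_of(camera, thing): "region" (420x560 bool, what is visible of it).
- finder.spot_point(camera, thing): "position" ([x, y, z] in mm, in world coordinates, good to about 4 mm: a listed point, or the origin of a listed thing).
Readings, each from a call of its own:
- env.get_time_s(): time.
- env.get_q(): joint angles.
- env.get_dq(): joint speeds.
- env.get_tau(): joint torques, N m.
- env.get_position(): TCP position.
- env.get_tcp_rot(): TCP orientation.
- env.get_force(): force on the tool from outside, world axes, zero at the start.
- env.get_moment(): the same for the moment, N m.
- env.get_finger_gap(): opening from 0.0 (shut) to 1.0 (fully open).
- env.get_gripper_force(): force on a finger pad.
Only numpy, scipy, OpenCV 4.12 (cv2) and the standard library are available. Lean on these libraries where they do the work, as an engineer would, in place of code of your own. Each camera call takes 0.05 s, during which the arm holds its last target. There are 200 camera calls.

## Working session

There is one attempt and no reset: what is moved stays moved. The work goes in short steps, each a Python script; the robot and the scene stay as the last script left them, time stands still between calls to the robot, and variables do not carry over. Pictures are saved under pics/ and viewed, at most 10 in all, crops included, and the job is handed in when it is done.

```bash
ls; mkdir -p pics
cat > look.py <<'E'
import numpy as np, cv2
from workcell import env, set_gripper, planner, cams, finder
def snap(cam, name=None):
    c=cams.capture(cam)
    if name: cv2.imwrite('pics/'+name, cv2.cvtColor(c['pixels'],cv2.COLOR_RGB2BGR))
    return c
def cloud(c):
    K=c['camera_matrix'];d=c['depth'];h,w=d.shape
    u,v=np.meshgrid(np.arange(w),np.arange(h))
    p=np.stack([(u-K[0,2])/K[0,0]*d,(v-K[1,2])/K[1,1]*d,d],-1)
    R=cv2.Rodrigues(np.array(c['rvec'],float))[0]
    return (p-np.array(c['tvec']).ravel())@R
E
python3 - <<'E'
from look import *
c=snap('top','top.png')
P=cloud(c); R=cv2.Rodrigues(np.array(c['rvec'],float))[0]
print('cam',-R.T@np.array(c['tvec']).ravel(), c['camera_matrix'][0,0])
for t in ['lid_a','round_tin','jar','tape_small','clay_block','rib','flat_block','round_stone']:
    for r in finder.spot_point('top',t)[:9]: print(t,np.round(r['position'],1),round(r['confidence'],2))
# knob tops by depth
m=((P[...,2]>36)&(P[...,2]<52)&(c['depth']>0)).astype(np.uint8)
n,l,s,ce=cv2.connectedComponentsWithStats(m)
for i in range(1,n):
    if s[i,4]>20: print(s[i],np.round(ce[i]),np.round(np.median(P[l==i],0),1))
print(env.get_tcp_rot(),env.get_time_s())
E
```

```text
pics
cam [ 424.18247201   17.93466124 1067.63385064] 464.78766133893157
lid_a [603.3  -4.9   2.9] 0.93
lid_a [510.1 -73.    4.6] 0.87
lid_a [589.  -94.   -2.7] 0.84
lid_a [4.668e+02 2.000e+02 4.000e-01] 0.84
lid_a [517.8   9.3  -0.8] 0.69
lid_a [475.5 311.5   4.4] 0.65
round_tin [556.5 -43.9   2.6] 0.81
jar [669.1 109.2   1.3] 0.56
tape_small [689.6 212.1   2.7] 0.74
clay_block [ 5.184e+02 -3.125e+02  2.000e-01] 0.64
rib [536.7 379.5  -2.3] 0.63
flat_block [ 444.  -295.6   -3.7] 0.92
flat_block [469.1 196.3   1.8] 0.72
round_stone [ 435.2 -199.6    1.4] 0.78
[464  97  16   6  65] [472.  99.] [ 835.3 -401.3   43.3]
[509  97  17  45 183] [514. 120.] [ 783.1 -489.1   43.9]
[442  98  14   5  35] [447. 100.] [ 831.9 -340.9   48.8]
[307 101  12   3  24] [313. 102.] [839.3 -40.3  38.7]
[226 103   7   8  44] [229. 106.] [831.2 154.3  43. ]
[  71  104   75   25 1579] [108. 116.] [814.6 439.2  42. ]
[  0 106  58  33 227] [ 40. 129.] [768.6 568.4  43.9]
[353 110  14  12  97] [360. 115.] [ 804.7 -149.1   40.1]
[234 128  14   9  61] [241. 133.] [764.5 125.9  46.4]
[371 129  14  12  71] [376. 136.
[... 913 characters left out ...]
0  14  30  62] [422. 244.] [ 509.4 -268.8   43.8]
[291 234   9   9  62] [295. 238.] [521.8   6.1  48.3]
[330 239   9   9  62] [334. 243.] [510.  -77.9  48.2]
[ 32 255  48   8 146] [ 51. 259.] [481.5 553.8  46.5]
[  0 257  11  19 115] [  5. 264.] [475.7 655.4  42.6]
[156 256   9   9  65] [160. 260.] [476.9 305.4  45.3]
[206 259   9   9  65] [210. 263.] [469.2 193.5  45.6]
[  5 277   6   7  27] [  8. 280.] [435.7 645.1  45.4]
[518 293   7  29 106] [521. 306.] [ 372.8 -470.5   44.6]
[431 315  10  14  36] [434. 320.] [ 344.4 -284.2   44.5]
[[-9.73021397e-01  2.30714890e-01 -6.96416232e-07]
 [ 2.30714889e-01  9.73021396e-01 -4.25243714e-05]
 [-9.13337775e-06 -4.15377969e-05 -9.99999999e-01]] 0.45
```

View pics/top.png

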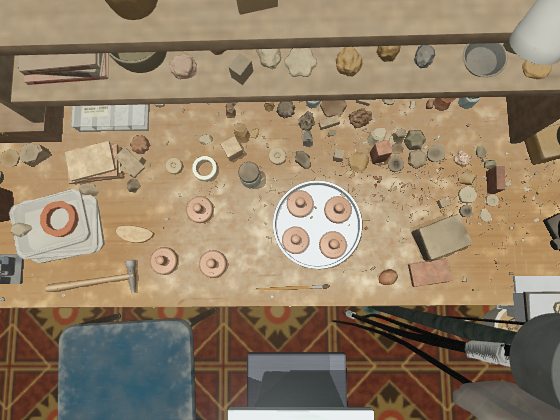

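The top view shows four lids in the tin, knobs at pixels (300,201), (339,207), (295,238) and (334,243). Three stand loose at (199,209), (163,260) and (213,263). The tin is centred near (318,225). Next I look at it from above with the wrist camera at opposite yaws, which cancels the camera-offset error.

```bash
cat >> look.py <<'E'
def rot(yaw):
    c,s=np.cos(np.radians(yaw)),np.sin(np.radians(yaw))
    return np.array([[c,s,0],[s,-c,0],[0,0,-1.]])
def wcap(name=None):
    p=np.array(env.get_position());R=np.array(env.get_tcp_rot())
    c=snap('wrist',name); c['T']=(p,R); return c
def ray(c,uv,z):
    """world points of pixels on the plane at height z"""
    K=c['camera_matrix'];M=np.array(c['tool_from_camera']);p,R=c['T']
    uv=np.atleast_2d(uv).astype(float)
    d=np.c_[(uv-[K[0,2],K[1,2]])/[K[0,0],K[1,1]],np.ones(len(uv))]@M[:3,:3].T@R.T
    o=R@M[:3,3]+p
    return o+d*((z-o[2])/d[:,2])[:,None]
E
python3 - <<'E'
from look import *
for y in (0,90,180,-90):
    q=planner.solve_ik([556,-44,300],rot(y)); print(y,None if q is None else np.round(q,1))
env.move_to([556,-44,330],rot(90)); print(env.get_time_s())
c=wcap('w1.png'); print(c['camera_matrix'],np.round(c['tool_from_camera'],3))
np.savez('w1.npz',d=c['depth'])
P=ray(c,[[0,0],[559,0],[0,419],[559,419]],24); print(P)
E
```

```text
0 [-9.3 16.9 87.4 -0.  75.7 80.7]
90 [-9.3 16.9 87.4 -0.  75.7 -9.3]
180 [ -9.3  16.9  87.4  -0.   75.7 -99.3]
-90 None
3.0333
[[358.30382799   0.         280.64428565]
 [  0.         358.30382799 208.34121824]
 [  0.           0.           1.        ]] [[   0.      -0.969   -0.247   67.756]
 [   1.      -0.       0.      -0.22 ]
 [  -0.      -0.247    0.969 -165.805]
 [   0.       0.       0.       1.   ]]
[[ 223.41975419  158.34143808   24.        ]
 [ 884.85838625  159.08553436   24.        ]
 [ 107.82240299 -443.52582511   24.        ]
 [1000.85601844 -442.36782878   24.        ]]
```

View pics/w1.png

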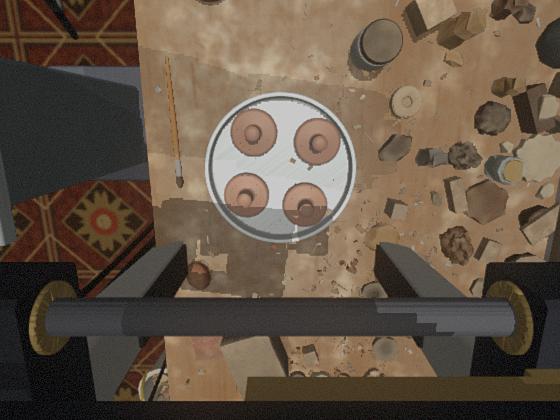

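The wrist view shows the tin centred near (281,167) with four well separated lids: knobs at (253,131), (318,142), (245,198) and (306,205). I'll measure from depth at two yaws.

```bash
cat >> look.py <<'E'
from scipy.optimize import least_squares
def wcloud(c):
    K=c['camera_matrix'];M=np.array(c['tool_from_camera']);p,R=c['T'];d=c['depth'];h,w=d.shape
    u,v=np.meshgrid(np.arange(w),np.arange(h))
    q=np.stack([(u-K[0,2])/K[0,0]*d,(v-K[1,2])/K[1,1]*d,d],-1)
    return (q@M[:3,:3].T+M[:3,3])@R.T+p
def knobs(c,lo=38,hi=54,cen=None,rad=90,ds=30):
    P=wcloud(c);ok=c['depth']>0
    if cen is not None: ok&=np.hypot(P[...,0]-cen[0],P[...,1]-cen[1])<rad
    m=(ok&(P[...,2]>lo)&(P[...,2]<hi)).astype(np.uint8)
    n,l,s,ce=cv2.connectedComponentsWithStats(m,connectivity=4)
    out=[]
    for i in range(1,n):
        if s[i,4]<ds: continue
        Q=P[l==i]; zt=np.median(Q[:,2])
        e=ray(c,ce[i],zt)[0]
        out.append((round(e[0],1),round(e[1],1),round(zt,1),int(s[i,4]),int(s[i,2]),int(s[i,3])))
    return out
def rim(c,cen):
    P=wcloud(c);r=np.hypot(P[...,0]-cen[0],P[...,1]-cen[1])
    m=(c['depth']>0)&(P[...,2]>18)&(P[...,2]<31)&(r>90)&(r<106); Q=P[m]
    f=least_squares(lambda x:np.hypot(Q[:,0]-x[0],Q[:,1]-x[1])-x[2],[*cen,98],loss='soft_l1')
    # hold the radius to the rim's middle, 97.75
    g=least_squares(lambda x:np.hypot(Q[:,0]-x[0],Q[:,1]-x[1])-97.75,cen,loss='soft_l1')
    return np.round(f.x,2),np.round(g.x,2),len(Q),np.round(np.std(f.fun),2),np.round(np.median(Q[:,2]),1)
E
python3 - <<'E'
from look import *
for y in (90,0):
    env.move_to([556,-44,300],rot(y)); c=wcap(f'y{y}.png')
    P=wcloud(c); print(y,np.round(env.get_position(),1))
    print(rim(c,[556.5,-44])); 
    for k in knobs(c,cen=[556,-44]): print(k)
print(env.get_time_s())
E
```

```text
90 [555.9 -43.7 300.3]
(array([554.73, -44.43,  97.07]), array([554.73, -44.51]), 2526, np.float64(1.72), np.float64(23.3))
(np.float64(520.2), np.float64(5.1), np.float64(48.0), 234, 17, 18)
(np.float64(603.0), np.float64(-6.5), np.float64(48.1), 231, 17, 17)
(np.float64(508.7), np.float64(-78.1), np.float64(48.0), 214, 16, 17)
(np.float64(588.3), np.float64(-91.6), np.float64(48.1), 213, 17, 17)
0 [556.1 -44.  300.3]
(array([555.17, -44.57,  97.09]), array([555.1 , -44.56]), 2516, np.float64(1.72), np.float64(23.2))
(np.float64(603.7), np.float64(-6.8), np.float64(48.1), 230, 17, 18)
(np.float64(589.0), np.float64(-92.2), np.float64(48.2), 228, 17, 17)
(np.float64(521.1), np.float64(4.7), np.float64(48.0), 211, 16, 16)
(np.float64(509.5), np.float64(-78.8), np.float64(48.0), 213, 16, 17)
4.8333
```

Both yaws agree within 1 mm. Tin centre is (555,-44.5), and the lids sit at 38°, 125°, 216° and 305°. A hexagon at 37.2° + 60k needs the least moving, so I re-space the four lids with tangential grips on the knobs.

```bash
cat >> look.py <<'E'
C0=np.array([554.95,-44.5]); T0=37.2; RR=63.2
def slot(k,r=RR):
    a=np.radians(T0+60*k); return C0+r*np.array([np.cos(a),np.sin(a)])
def at(xy,z): return [float(xy[0]),float(xy[1]),float(z)]
def grasp(xy,yaw,z=23,zup=75,opn=.45):
    set_gripper(opn)
    env.move_to(at(xy,zup),rot(yaw))
    env.servo_line(at(xy,z+8),v=150)
    hit=env.servo_line(at(xy,z),v=60,threshold=8)
    set_gripper(0,15)
    print('grip',np.round(env.get_position(),1),'gap',round(env.get_finger_gap()*93,1),'hit',hit)
def release(zup=75,opn=.45):
    set_gripper(opn); p=env.get_position(); env.servo_line(at(p,zup),v=200)
E
python3 - <<'E'
from look import *
for xy,k,lift in [((603.3,-6.6),0,3),((509.1,-78.4),3,3),((520.6,4.9),2,6),((588.6,-91.9),5,6)]:
    xy=np.array(xy);d=xy-C0;yaw=np.degrees(np.arctan2(d[1],d[0]))%180; y2=(T0+60*k)%180
    grasp(xy,yaw)
    env.servo_line(at(xy,23+lift),v=60)
    env.servo_line(at(slot(k),23+lift),ori=rot(y2),v=60)
    h=env.servo_line(at(slot(k),23.4),v=30,threshold=6)
    print(k,'place',np.round(env.get_position(),1),h,np.round(env.get_force(),1))
    release(); print(env.get_time_s())
env.move_to([555,-44,300],rot(90)); env.hold(.2); c=wcap('w3.png')
print(rim(c,C0))
for k in knobs(c,cen=C0):
    d=np.array(k[:2])-C0; print(k,np.round(np.hypot(*d),1),np.round(np.degrees(np.arctan2(d[1],d[0]))%360,1))
env.move_to([470,250,330],rot(90)); env.hold(.2); c=wcap('w4.png')
for k in knobs(c,cen=[500,240],lo=36,hi=50,rad=140): print(k)
print(env.get_time_s())
E
```

```text
grip [603.4  -6.6  23.1] gap 18.9 hit False
0 place [605.3  -6.3  23.3] False [-0.3 -0.1  0. ]
9.7083
grip [509.2 -78.4  23.1] gap 19.0 hit False
3 place [504.6 -82.7  23.2] False [ 1.2  0.5 -0.9]
13.4667
grip [520.7   4.9  23.1] gap 18.7 hit False
2 place [497.  -19.9  22.9] True [-0.3 -0.3  5.8]
18.4083
grip [588.7 -91.9  23.1] gap 18.8 hit False
5 place [613.1 -69.1  23.2] False [ 0.  -1.2 -0.9]
22.7
(array([554.77, -44.41,  96.92]), array([554.78, -44.48]), 2651, np.float64(2.09), np.float64(23.2))
(np.float64(604.8), np.float64(-6.1), np.float64(48.1), 228, 17, 17) 62.9 37.6
(np.float64(496.6), np.float64(-19.7), np.float64(48.0), 227, 17, 17) 63.4 157.0
(np.float64(612.6), np.float64(-68.8), np.float64(48.4), 217, 17, 17) 62.6 337.1
(np.float64(504.1), np.float64(-82.3), np.float64(48.1), 211, 16, 17) 63.4 216.6
(np.float64(475.7), np.float64(306.5), np.float64(45.1), 199, 15, 17)
(np.float64(591.9), np.float64(226.7), np.float64(45.2), 197, 16, 16)
(np.float64(467.8), np.float64(194.8), np.float64(45.2), 180, 15, 16)
25.475
```

View pics/w3.png

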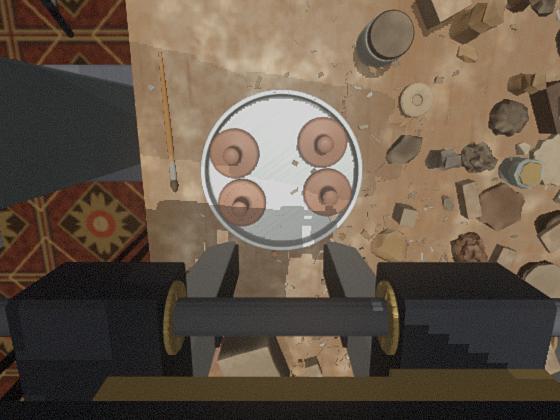

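View pics/w4.png

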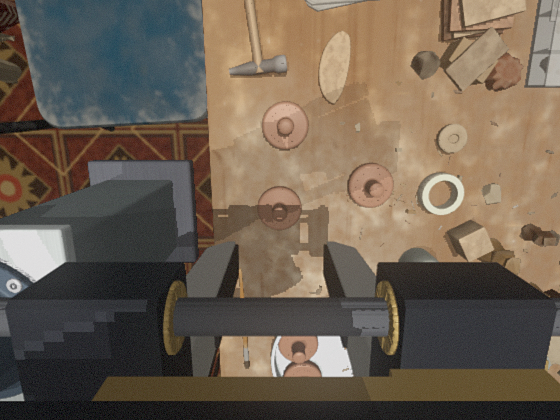

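The four lids sit within 0.5 mm of their slots. The three loose ones show at (286,126), (371,186) and (279,208) in the picture and were found at the right height. The camera reads about (-0.5,+0.35) mm off, which I correct. Next I place two of them in the ring.

```bash
cat >> look.py <<'E'
C0=np.array([555.2,-44.75])
def bring(src,dst,yaw):
    grasp(src,yaw,z=20,zup=100)
    env.servo_line(at(src,100),v=250)
    env.servo_line(at(dst,100),v=300)
    env.servo_line(at(dst,48),v=150); env.hold(.2)
    h=env.servo_line(at(dst,23.3),v=35,threshold=6)
    z=env.get_position()[2]
    print('place',np.round(env.get_position(),1),h,np.round(env.get_force(),1),env.get_time_s())
    return z<24.2
E
python3 - <<'E'
from look import *
for src,k in [((468.3,194.4),1),((592.4,226.3),4)]:
    if not bring(src,slot(k),T0+60): break
    release(100)
else:
    print(env.get_time_s())
    env.servo_line([555,-44,300],v=300,ori=rot(90)); env.hold(.2); c=wcap('w5.png')
    r=rim(c,C0)[1]; print(r)
    for k in knobs(c,cen=C0):
        d=np.array(k[:2])-r; print(k,np.round(np.hypot(*d),1),np.round(np.degrees(np.arctan2(d[1],d[0]))%360,1))
print(env.get_time_s())
E
```

```text
grip [468.4 194.5  20.1] gap 18.2 hit False
place [546.9  17.9  22.9] True [-1.4 -0.8  5.8] 30.725
grip [592.5 226.4  20.2] gap 18.6 hit False
place [ 562.8 -107.4   22.9] True [-0.3  0.5  5.5] 37.5167
38.6667
[554.83 -44.5 ]
(np.float64(546.5), np.float64(17.1), np.float64(48.1), 235, 17, 17) 62.2 97.7
(np.float64(604.7), np.float64(-6.2), np.float64(48.3), 232, 17, 17) 62.9 37.5
(np.float64(496.4), np.float64(-19.7), np.float64(48.1), 230, 17, 17) 63.5 157.0
(np.float64(612.7), np.float64(-68.8), np.float64(48.2), 218, 17, 17) 62.8 337.2
(np.float64(504.4), np.float64(-82.3), np.float64(48.1), 216, 16, 17) 63.0 216.9
(np.float64(562.2), np.float64(-106.4), np.float64(48.0), 211, 16, 17) 62.3 276.8
39.7667
```

Six are in, but the last two sit about 1 mm too far inward. I ease them outward and then place the centre lid.

Run:
```python
from look import *
env.move_to([555,-60,100],rot(T0+60))
for xy in [(562.7,-106.75),(547.0,16.75)]:
    xy=np.array(xy); d=(xy-C0)/np.linalg.norm(xy-C0)
    grasp(xy,T0+60,zup=75)
    h=env.servo_line(at(xy+1.2*d,23),v=15,threshold=10); print('slid',h,np.round(env.get_position(),1),np.round(env.get_force(),1))
    release(75)
print(env.get_time_s())
c=None
ok=bring((476.2,306.1),C0,T0+60)
if ok:
    release(100); env.servo_line([555,-44,300],v=300,ori=rot(90)); env.hold(.2); c=wcap('w6.png')
    r=rim(c,C0)[1]; print(r)
    for k in knobs(c,cen=C0):
        d=np.array(k[:2])-r; print(k,np.round(np.hypot(*d),1),np.round(np.degrees(np.arctan2(d[1],d[0]))%360,1))
print(env.get_time_s())
```

```text
grip [ 562.8 -106.8   23.1] gap 18.6 hit False
slid False [ 562.9 -107.6   23.1] [-0.3  5.3  3. ]
grip [547.1  16.8  23.1] gap 19.0 hit False
slid False [547.   18.   23.1] [-0.6 -0.9  1.3]
46.8917
grip [476.3 306.1  20.1] gap 18.7 hit False
place [554.9 -44.7  22.9] True [-1.4 -0.4  5.7] 52.9
[554.74 -44.48]
(np.float64(546.4), np.float64(18.3), np.float64(48.1), 235, 17, 18) 63.3 97.6
(np.float64(604.7), np.float64(-6.0), np.float64(48.0), 230, 17, 17) 63.1 37.6
(np.float64(496.5), np.float64(-19.7), np.float64(48.0), 231, 17, 17) 63.3 157.0
(np.float64(554.3), np.float64(-43.7), np.float64(48.1), 216, 17, 17) 0.9 119.4
(np.float64(612.6), np.float64(-68.9), np.float64(48.2), 217, 16, 17) 62.8 337.1
(np.float64(504.2), np.float64(-82.4), np.float64(48.2), 215, 16, 17) 63.2 216.9
(np.float64(562.4), np.float64(-106.9), np.float64(48.0), 209, 16, 17) 62.9 277.0
55.1167
```

View pics/w6.png

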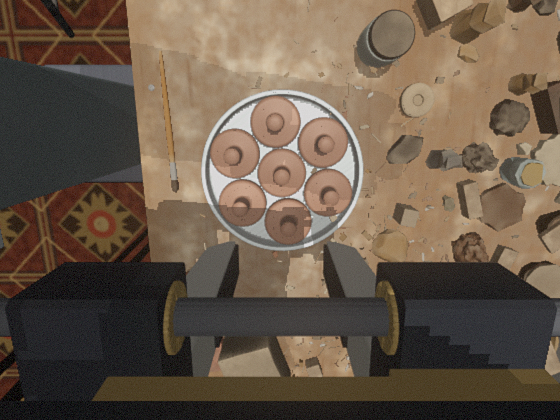

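All seven lids lie flat: one in the middle near (282,175) and six around it, with every knob top at the same measured height of about 48 mm. The gripper is clear, so I hand in.

```bash
python3 -c "
from look import *
print(env.hand_in())"
```

```text
the job is handed in; nothing more can be done
None
```

I handed the job in at about 55 s of the 72 s: all seven lids are in the tin, one in the middle and six around it, and the last wrist picture shows them flat with none overlapping; the interface returned no verdict.

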